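# Press a core bush home and set the press's depth stop from it

## Task

Pull the arbor press's handle down until the bush in the tape roll's core bottoms and the resistance firms up clearly - firm, but do not lean on it or the core crushes. Then let go with the ram left resting on the bush, bring the depth stop up its post until it just meets the underside of the ram's side arm, so that the depth is kept for the rest of the batch, and finally swing the handle all the way back up.

Things in the scene. Friction and masses are not known exactly. Their poses are not given: they have to be found in the camera images.
- press: Bench arbor press, grey cast iron, fixed, 280 mm tall: foot 250 x 140 mm, column 60 mm wide, head 66 mm wide from 158 to 268 mm above the bench. Origin on the bench straight below the ram's axis; z up, x from its open front (-x) back to the column (+x), y along the pinion shaft: handle on the -y side, depth stop on the +y side. Front and sides are free
- handle (a joint): Handle angle in rad: 0 = fully raised, at its upper rest; grows as it is pulled down, to 1.35 at most. The ram goes down 24 mm per rad. The bush bottoms somewhere between 0.7 and 1.15, differently from roll to roll, and that cannot be seen beforehand. Let go, the handle stays where it is by friction
- handle_ball (a point): Centre of the black ball, 32 mm across, at the end of the handle's 14 mm bar. At 0 it is 172 mm in front (press -x) of the hub and 120 mm above it; it moves on a circle of 210 mm radius. Felt at the ball: about 4 N or less on the way down; when the bush bottoms, 1 to 2 N more per mm; 12 to 16 N seats it, some 24 N crushes the core; lifting takes about 4 N
- handle_hub (a point): Where the handle's bar meets the axis it turns on (press y), 205 mm above the bench
- ram: Square steel ram, 24 mm, with rack teeth, geared to the handle. Origin at the centre of its lower end face, 104 mm above the bench when raised (its top end is then at 294 mm); its side arm (14 mm thick, 20 mm wide) sticks out to press +y
- side_arm_under (a point): Middle of the underside of the ram's side arm, on the axis of the stop post, 32 mm above the ram's lower end face and 55 mm to press +y of it; goes up and down with the ram
- bush: White plastic bush, a tube 30 mm across and 24 mm long, started under the ram in the core of the tape roll that lies on the press's anvil plate (roll: 108 mm across, brown edge, dark faces, fixed, from 45 to 75 mm above the bench). Origin at the centre of the bush's top face. It goes straight down when the ram presses it and stays where it is left
- depth_stop: Depth stop: dark steel sleeve, 22 x 22 x 24 mm, on a 10 mm post at the press's +y side, held by friction: it slides up and down under about 5 to 7 N and stays where it is left. Origin at the centre of its top face, on the post's axis. It starts below any height that the side arm comes down to; more than 30 N against the arm would lift the ram. The post ends 132 mm above the bench
- stop_tab (a point): Place to pinch on the depth stop's finger tab: an upright bar 10 mm thick (along press x), 18 mm high, running from the sleeve to 87 mm out along press +y; this point is 65 mm out from the post's axis, half-way up the bar, 13 mm below the sleeve's top face. Free above
- spare_roll: Bystander: another tape roll lying flat, 100 mm across, 25 mm high. Origin under its centre
- spare_bush: Bystander: another white bush standing on the bench, 30 mm across, 24 mm high. Origin under its centre
- mallet: Bystander: hammer lying on the bench behind the press. Origin under its middle
- oil_can: Bystander: plain metal can, 56 mm across, 130 mm high. Origin under its centre

How it is judged:
By the outcome, as a careful person would: the job done as asked, in the order asked, and still so for the second after the job is handed in, with the robot touching nothing.
It also fails if it takes over 72 s, if anything falls off the work surface, if the arm or the gripper's body presses on something with over 40 N, if the wrist force passes 120 N, or if a joint passes its speed limit or range.

## Robot

A 7-joint arm with a two-finger parallel gripper is mounted at the origin on the work surface. World frame = base frame: x ahead of the robot, y to its left, z up, the work surface at z = 0. Lengths are in m, angles in rad, forces in N, time in s.
With the tool pointing down it reaches from about 0.4 to 0.9 m from the base axis. Payload 5.6 kg.
Tool frame: the origin (TCP) lies on the centre line of the jaws, within the pads' length; the fingertips stand 22 mm ahead of it and the grasp point (between the pads) lies 3 mm ahead of it; x points along the fingers, y is the direction in which the jaws open and shut, and the axes are right-handed (so a half turn about x gives the same grasp; the last joint's range is limited). The gripper opens to 92 mm and grips with 3 to 60 N. Pads are 20 mm wide; open, the fingers measure 128 mm over their backs; the gripper's body (75 mm by 189 mm) begins 69 mm behind the grasp point.
Start: joints at [1.264, 0.468, -0.012, 1.603, 0.006, 1.071, -0.056], TCP at [0.169, -0.628, 0.237] pointing down, gripper open.
Joint ranges: [-2.53, 2.53], [-0.31, 2.02], [-1.57, 1.55], [0.28, 2.44], [-1.29, 4.43], [0.15, 1.84], [-2.92, 2.92]. Speed limits (rad/s): [2.57, 2.57, 3.14, 3.14, 3.14, 3.14, 3.14].

## Interface

Orientations are given as a unit quaternion [x, y, z, w].
In Python, from station import * gives the robot as it stands. The module is installed in compiled form; this text tells all that it offers.
- The arm moves only by the tool servo_tool, never from a script. Its argument "increments" is a list of rows, each an object with "grip": the opening, from -1 (shut) to 1 (fully open); "slide": the shift along the world's x, y, z in cm, a list of three; "roll": the turn about the world's z in rad. A call has 1 to 8 rows; each row is the pose to reach, as a shift and turn from the pose measured when the call began; what a row does not reach only later rows make up. A row lasts 1/8 s, in which the tool goes at most 62.5 mm and 10.7 degrees, less where a joint would pass 70% of its speed; a pose out of reach is approached as far as the arm can. A call with a gripper value outside its range is refused whole. The fingers move at their own pace and stop on an object; the grip force is fixed at half the most. Time passes only in rows, so rows that repeat a pose let the fingers close. It gives the time, the measured TCP pose, the force and the opening at its end, in the units of the state.
- read_state(): the state, without advancing time (a new reading comes with each control period).
- camera(name): name is "scene" or "top" or "wrist"; returns a dict with "img" (384x512x3 uint8, red, green, blue), "z_map" (384x512 float32, m along the optical axis (not along the pixel's ray), 0 where there is no reading), "intrinsics" (3x3 intrinsics, pixels), "view" (4x4, takes a point from world to camera coordinates); the wrist camera has in their place "T_tool_cam" (4x4, takes a point from camera to tool coordinates, whose origin is the TCP and whose axes are the tool frame's). Camera axes: x right, y up, looking along -z (the intrinsics and any distortion apply to the point x, -y, -z); pixel columns grow to the right and rows downward; lengths in m; the calibration is good to about 2 mm. A picture is of the moment at which its call begins: read the wrist's pose just before it.
- sign_off(): hands the job in, once; it reports no verdict.
The state is a dict: "clock": time; "q": joint angles; "qd": joint speeds; "effort": joint torques, N m; "position": TCP position; "tool_rot": TCP orientation; "ft_force": force on the tool from outside, world axes, zero at the start; "moment": the same for the moment, N m; "grip_width": finger opening in m.
Only numpy, scipy, OpenCV 4.12 (cv2) and the standard library are available. Lean on these libraries where they do the work, as an engineer would, in place of code of your own. Each camera call takes 0.05 s, during which the arm holds its last target.

## Working session

There is one attempt and no reset: what is moved stays moved. The work goes in short steps, Python scripts to look and compute and a tool call to move; the robot and the scene stay as the last step left them, time stands still between calls to the robot, and variables do not carry over. Pictures are saved under pics/ and viewed, and the job is handed in when it is done.

Besides the shell and the picture viewer there is one more tool, called after "Call:" as name(argument=value, ...), one argument or row to a line, values as JSON. servo_tool: Moves the arm, as the interface text tells. Its arguments: {"type":"object","properties":{"increments":{"type":"array"}},"required":["increments"]}

```bash
mkdir -p pics
cat > h.py <<'E'
from station import *
import numpy as np, cv2
from scipy.spatial.transform import Rotation as R
def save(n,img,s=1.0):
    cv2.imwrite('pics/'+n+'.png',cv2.resize(img[:,:,::-1],None,fx=s,fy=s,interpolation=cv2.INTER_CUBIC))
def pt(c,u,v,z=None):
    K=c['intrinsics'];z=c['z_map'][v,u] if z is None else z
    p=np.array([(u-K[0,2])/K[0,0]*z,-(v-K[1,2])/K[1,1]*z,-z,1])
    return (np.linalg.inv(c['view'])@p)[:3]
def cloud(c):
    K=c['intrinsics'];z=c['z_map'];v,u=np.mgrid[:384,:512]
    p=np.stack([(u-K[0,2])/K[0,0]*z,-(v-K[1,2])/K[1,1]*z,-z,np.ones_like(z)],-1)
    return (p@np.linalg.inv(c['view']).T)[...,:3]
def proj(c,p):
    q=c['view']@np.r_[p,1];K=c['intrinsics']
    return np.array([K[0,0]*q[0]/-q[2]+K[0,2],K[1,1]*-q[1]/-q[2]+K[1,2]])
E
python3 - <<'E'
from h import *
for n in('scene','top'):
    c=camera(n);save(n+'0',c['img'],1.5);np.save(n+'0.npy',c,allow_pickle=True);print(n,c['intrinsics'],np.linalg.inv(c['view']).round(3),c.keys())
print(read_state())
E
```

```text
scene [[452.59262895   0.         256.71777292]
 [  0.         452.59262895 187.14899739]
 [  0.           0.           1.        ]] [[ 0.453 -0.55   0.702  1.331]
 [ 0.891  0.3   -0.34  -0.342]
 [-0.023  0.78   0.625  0.843]
 [ 0.     0.     0.     1.   ]] dict_keys(['img', 'z_map', 'intrinsics', 'view'])
top [[424.58127681   0.         264.85036318]
 [  0.         424.58127681 189.20298237]
 [  0.           0.           1.        ]] [[ 0.024  0.993 -0.119  0.466]
 [-1.     0.025  0.006  0.034]
 [ 0.008  0.119  0.993  1.268]
 [ 0.     0.     0.     1.   ]] dict_keys(['img', 'z_map', 'intrinsics', 'view'])
{'clock': 0.1, 'q': array([ 1.2639657 ,  0.46826749, -0.01160133,  1.60348345,  0.00602133,
        1.07138524, -0.05631785]), 'qd': array([-1.17433337e-03, -2.67387088e-03,  7.05855483e-04, -1.73511636e-03,
       -7.98813589e-05,  2.03898956e-03,  5.47026652e-04]), 'effort': array([ 1.00444111e-03, -5.21653855e+01, -1.23259623e-02, -2.44370127e+01,
       -5.67508140e-02,  1.40057123e-02,  4.54490896e-05]), 'position': array([ 0.16931935, -0.6270824 ,  0.23576951]), 'tool_rot': array([-0.7008509 , -0.09350313,  0.70108212, -0.09246102]), 'ft_force': array([ 0.68954258, -0.30967929,  0.7438484 ]), 'moment': array([0.04878993, 0.04809791, 0.01944155]), 'grip_width': 0.09141509742400525}
```

View pics/scene0.png

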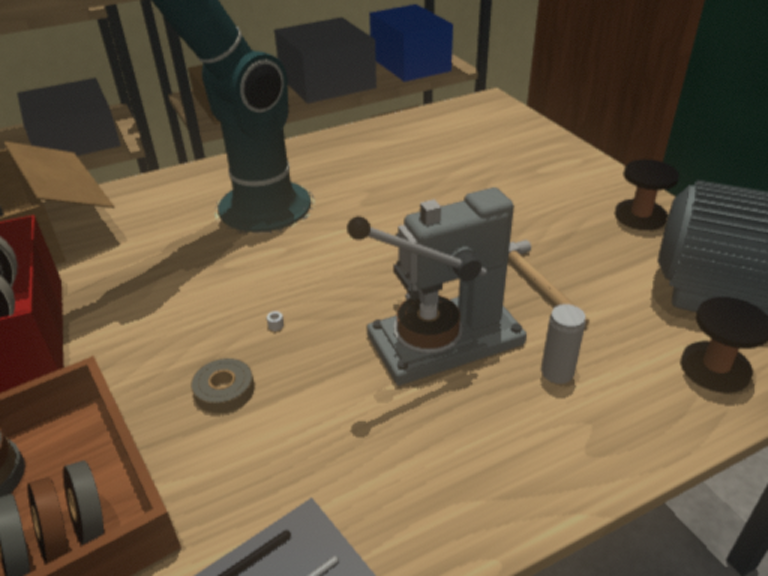

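View pics/top0.png

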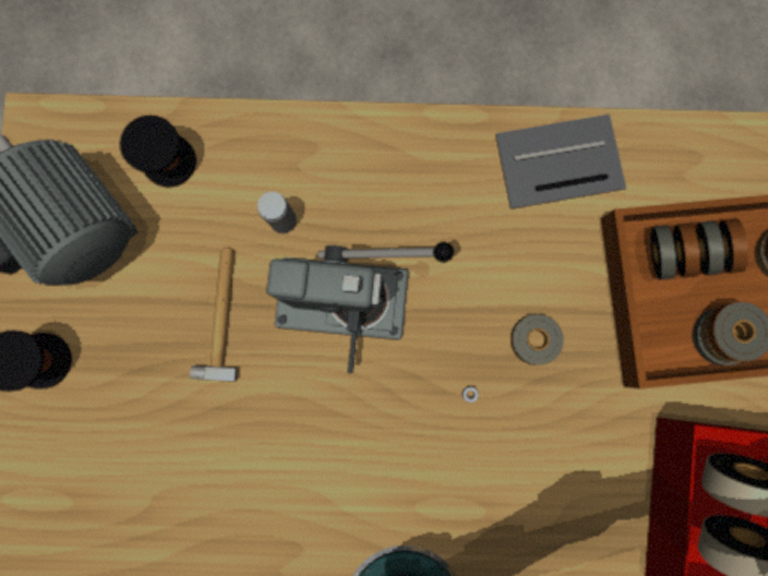

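Scene: press at about (445,290) in the enlarged scene view. In the top view the handle ball is at (444,251), the stop tab tip at (351,370), and the press front faces image right (world −y).

Run:
```python
from h import *
c=np.load('scene0.npy',allow_pickle=True).item();t=np.load('top0.npy',allow_pickle=True).item()
save('sc1',c['img'][110:270,215:375],4.5);save('tc1',t['img'][150:260,165:315],5)
for nm,k in(('s',c),('t',t)):
    P=cloud(k);m=k['z_map']>0
    # head top & foot & ball
    for lab,lo,hi in(('headtop',.274,.286),('headtop268',.262,.272),('ramtop',.29,.3),('foot',.015,.04)):
        q=P[m&(P[...,2]>lo)&(P[...,2]<hi)&(P[...,0]>.3)&(P[...,0]<.75)&(abs(P[...,1]-.05)<.3)]
        if len(q)>10:
            r=cv2.minAreaRect(q[:,:2].astype(np.float32));print(nm,lab,len(q),q[:,2].mean().round(3),r)
    q=P[m&(P[...,2]>.3)&(P[...,2]<.36)&(P[...,0]>.45)&(P[...,0]<.75)&(abs(P[...,1]+.1)<.15)];print(nm,'ball',len(q),q.mean(0),q.max(0),q.min(0))
```

```text
s headtop 466 0.279 ((0.6014732122421265, 0.12015332281589508), (0.06480707228183746, 0.22517266869544983), 6.057997226715088)
s headtop268 750 0.267 ((0.591712236404419, 0.12056314945220947), (0.08900398761034012, 0.2000526636838913), 6.520249843597412)
s ramtop 130 0.294 ((0.6066042184829712, 0.04941818118095398), (0.032287996262311935, 0.14066021144390106), 24.795623779296875)
s foot 2431 0.028 ((0.5523667931556702, 0.014420837163925171), (0.553298830986023, 0.21219925582408905), 69.01982116699219)
s ball 275 [ 0.63761859 -0.03530388  0.32444528] [0.64777655 0.00417057 0.3424471 ] [ 0.61947804 -0.05670258  0.30102369]
t headtop 657 0.279 ((0.5973445773124695, 0.12800799310207367), (0.06405129283666611, 0.21403922140598297), 6.716809272766113)
t headtop268 1058 0.267 ((0.5849781036376953, 0.1375206857919693), (0.0884668231010437, 0.19839270412921906), 8.453091621398926)
t ramtop 150 0.294 ((0.6016387343406677, 0.06019379571080208), (0.029587864875793457, 0.12251432240009308), 26.030345916748047)
t foot 1889 0.029 ((0.5158761739730835, 0.033565640449523926), (0.572638988494873, 0.34865275025367737), 75.33988952636719)
t ball 236 [ 0.62780227 -0.02641753  0.32703465] [0.64354127 0.00905925 0.34286389] [ 0.61335078 -0.05072632  0.30013236]
```

```bash
ls pics
```

```text
sc1.png
scene0.png
tc1.png
top0.png
```

View pics/sc1.png

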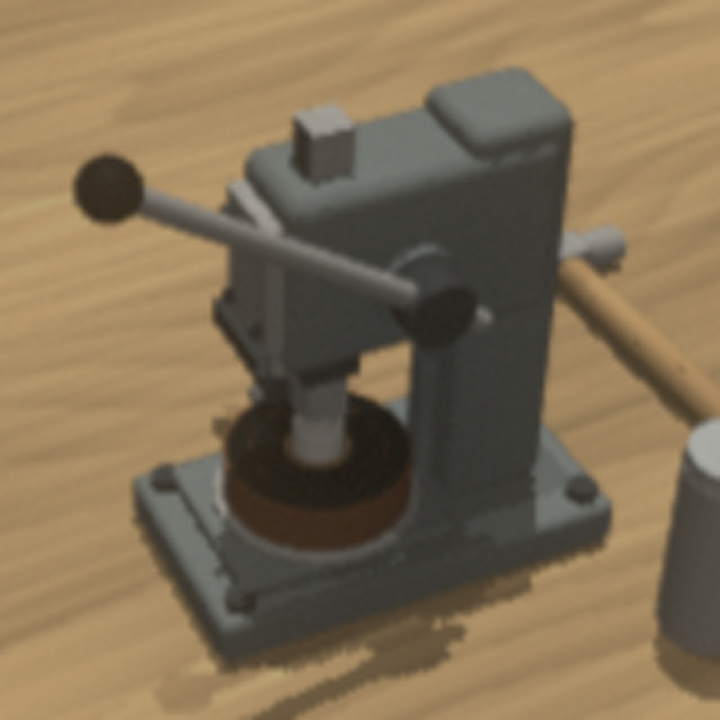

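View pics/tc1.png

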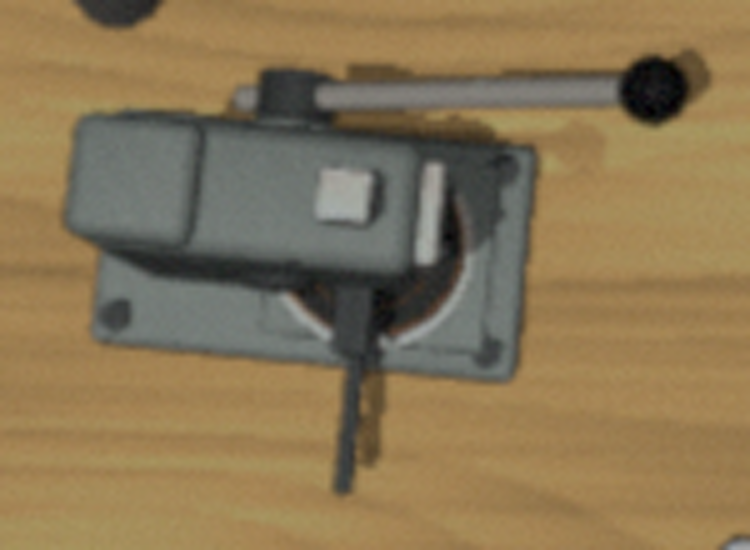

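```bash
cat >> h.py <<'E'
def ray(c,u,v,z):
    K=c['intrinsics'];T=np.linalg.inv(c['view'])
    d=T[:3,:3]@np.array([(u-K[0,2])/K[0,0],-(v-K[1,2])/K[1,1],-1]);o=T[:3,3]
    return o+d*(z-o[2])/d[2]
E
python3 - <<'E'
from h import *
c=np.load('scene0.npy',allow_pickle=True).item();t=np.load('top0.npy',allow_pickle=True).item()
S=lambda u,v,z:ray(c,215+u/4.5,110+v/4.5,z).round(4)
T=lambda u,v,z:ray(t,165+u/5,150+v/5,z).round(4)
print('ramtop',S(325,120,.294),T(345,196,.294))
print('ball',S(108,188,.325),T(654,90,.325))
print('tab tip',T(343,490,.1),T(343,490,.06), 'tab near',T(358,350,.06))
for k,u,v,n in((c,0,0,'s'),):
  pass
for uv in((343,480),(347,440),(351,400),(355,350)):
    u,v=int(165+uv[0]/5),int(150+uv[1]/5); print([pt(t,u+d,v).round(3) for d in(-1,0,1)])
print('foot corners',T(537,150,.03),T(510,380,.03),T(94,342,.03))
print('footS',S(137,488,.03),S(225,655,.03),S(608,500,.03))
def fit(k,lo,hi):
    P=cloud(k);m=(k['z_map']>0)&(P[...,2]>lo)&(P[...,2]<hi)&(P[...,0]>.4)&(P[...,0]<.7)&(P[...,1]>-.06)&(P[...,1]<.3)
    n,l,s,ce=cv2.connectedComponentsWithStats(m.astype(np.uint8))
    i=1+np.argmax(s[1:,4]);q=P[l==i];print(lo,len(q),q.mean(0),cv2.minAreaRect(q[:,:2].astype(np.float32)))
for k in(c,t): fit(k,.274,.286);fit(k,.262,.273);fit(k,.289,.3)
E
```

```text
ramtop [0.5863 0.0995 0.294 ] [0.5805 0.1001 0.294 ]
ball [ 0.6302 -0.0393  0.325 ] [ 0.6284 -0.0395  0.325 ]
tab tip [0.4422 0.109  0.1   ] [0.4414 0.1116 0.06  ] tab near [0.5203 0.1056 0.06  ]
[array([0.447, 0.115, 0.085]), array([0.447, 0.112, 0.082]), array([0.447, 0.109, 0.084])]
[array([0.469, 0.112, 0.086]), array([0.469, 0.11 , 0.083]), array([0.469, 0.107, 0.08 ])]
[array([0.491, 0.111, 0.084]), array([0.491, 0.108, 0.084]), array([0.492, 0.105, 0.08 ])]
[array([0.516, 0.105, 0.149]), array([0.516, 0.102, 0.149]), array([0.516, 0.099, 0.149])]
foot corners [0.6418 0.0058 0.03  ] [0.5064 0.0186 0.03  ] [0.5226 0.261  0.03  ]
footS [0.5224 0.0147 0.03  ] [ 0.6637 -0.0012  0.03  ] [0.6616 0.2507 0.03  ]
0.274 353 [0.59566971 0.19655694 0.27837509] ((0.5942183136940002, 0.1984211802482605), (0.06144033744931221, 0.05914147570729256), 86.19402313232422)
0.262 729 [0.59668834 0.1296829  0.26677329] ((0.5877169966697693, 0.1463962346315384), (0.1607140451669693, 0.06724327802658081), 85.56702423095703)
0.289 83 [0.58543574 0.09734649 0.29274902] ((0.5835457444190979, 0.09828118234872818), (0.025630367919802666, 0.026451272889971733), 78.87628173828125)
0.274 606 [0.58836711 0.20252609 0.27923365] ((0.5887868404388428, 0.2028893083333969), (0.05982541665434837, 0.058166470378637314), 86.70796966552734)
0.262 1018 [0.58219248 0.12556706 0.26731603] ((0.5827710032463074, 0.12452496588230133), (0.10965090990066528, 0.06442853063344955), 84.7544937133789)
0.289 113 [0.58129358 0.10140203 0.29365163] ((0.581037163734436, 0.1013236716389656), (0.023876091465353966, 0.02568603865802288), 1.4927548170089722)
```

Run:
```python
from h import *
s=read_state();print(R.from_quat(s['tool_rot']).as_matrix().round(3))
c=camera('wrist');print(c['T_tool_cam'].round(3))
c=np.load('scene0.npy',allow_pickle=True).item();t=np.load('top0.npy',allow_pickle=True).item()
# sphere fits for ball
from scipy.optimize import least_squares
for k in(c,t):
    P=cloud(k);m=(k['z_map']>0)&(np.linalg.norm(P-[.629,-.039,.325],axis=-1)<.024)
    q=P[m];f=least_squares(lambda x:np.linalg.norm(q-x,axis=1)-.016,[.629,-.039,.32],loss='soft_l1',f_scale=.002);print(len(q),f.x)
    yaw=np.radians(85);ex=np.array([np.cos(yaw),np.sin(yaw)]);ey=np.array([-ex[1],ex[0]])
    d=P[...,:2]-[.583,.1];X=d@ex;Y=d@ey
    m=(k['z_map']>0)&(Y>.075)&(Y<.15)&(abs(X)<.03)&(P[...,2]>.04)&(P[...,2]<.12)
    q=P[m];print('tab',len(q),X[m].mean(),np.percentile(X[m],[5,95]),np.percentile(q[:,2],[10,50,90]),Y[m].max())
    m=(k['z_map']>0)&(abs(Y-.055)<.02)&(abs(X)<.03)&(P[...,2]>.1)&(P[...,2]<.16)
    print('arm',m.sum(),P[m].mean(0),X[m].mean(),np.percentile(P[m][:,2],[10,50,90]),Y[m].max())
```

```text
[[-0.001  0.261 -0.965]
 [ 0.001 -0.965 -0.261]
 [-1.    -0.002  0.   ]]
[[-0.     0.263 -0.965 -0.147]
 [ 1.     0.    -0.     0.001]
 [-0.    -0.965 -0.263 -0.075]
 [ 0.     0.     0.     1.   ]]
218 [ 0.63017386 -0.03986677  0.32406809]
tab 80 -0.005308057921765544 [-0.00825891 -0.00021556] [0.07046933 0.08160744 0.08427934] 0.1414348068268189<stdin>:15: RuntimeWarning: Mean of empty slice.
  ret = um.true_divide(
  ret = ret.dtype.type(ret / rcount)
Traceback (most recent call last):
IndexError: index -1 is out of bounds for axis 0 with size 0
```

Call:
servo_tool(
  increments=[
    {"grip": 1, "slide": [2, 2.5, 5.5], "roll": 0.1},
    {"grip": 1, "slide": [5, 6.5, 9.5], "roll": 0.25},
    {"grip": 1, "slide": [9, 11.5, 11], "roll": 0.4},
    {"grip": 1, "slide": [13, 16.5, 12], "roll": 0.55},
    {"grip": 1, "slide": [17, 21.5, 13], "roll": 0.7},
    {"grip": 1, "slide": [21, 26.5, 14], "roll": 0.85},
    {"grip": 1, "slide": [25, 31.5, 15], "roll": 1.0},
    {"grip": 1, "slide": [29, 36.5, 16], "roll": 1.15},
  ],
)

```text
clock: 1.15
position: [0.4498, -0.2733, 0.3937]
tool_rot: [-0.536, -0.461, 0.537, -0.46]
ft_force: [0.3, -0.7, 0.2]
grip_width: 0.0917
```

Call:
servo_tool(
  increments=[
    {"grip": 1, "slide": [4, 5, 0.5], "roll": 0.03},
    {"grip": 1, "slide": [8, 10, 0.6], "roll": 0.06},
    {"grip": 1, "slide": [12, 15.5, 0.6], "roll": 0.06},
    {"grip": 1, "slide": [15.5, 20.5, 0.6], "roll": 0.06},
    {"grip": 1, "slide": [17.9, 23.3, 0.6], "roll": 0.06},
    {"grip": 1, "slide": [17.9, 23.3, 0.6], "roll": 0.06},
  ],
)

```text
clock: 1.9
position: [0.6296, -0.036, 0.3985]
tool_rot: [-0.521, -0.479, 0.521, -0.477]
ft_force: [0.3, 0.3, 0.5]
grip_width: 0.0916
```

```bash
cat >> h.py <<'E'
def wpt(c,s,u,v,z=None):
    "wrist pixel to world"
    K=c['intrinsics'];z=c['z_map'][v,u] if z is None else z
    p=np.array([(u-K[0,2])/K[0,0]*z,-(v-K[1,2])/K[1,1]*z,-z,1])
    return R.from_quat(s['tool_rot']).apply((c['T_tool_cam']@p)[:3])+s['position']
def wcloud(c,s):
    K=c['intrinsics'];z=c['z_map'];v,u=np.mgrid[:384,:512]
    p=np.stack([(u-K[0,2])/K[0,0]*z,-(v-K[1,2])/K[1,1]*z,-z,np.ones_like(z)],-1)
    q=(p@c['T_tool_cam'].T)[...,:3]
    return q@R.from_quat(s['tool_rot']).as_matrix().T+s['position']
E
python3 - <<'E'
from h import *
s=read_state();c=camera('wrist');save('w1',c['img'],1.5)
print(s['position'],R.from_quat(s['tool_rot']).as_matrix().round(3))
P=wcloud(c,s)
from scipy.optimize import least_squares
m=(c['z_map']>0)&(np.linalg.norm(P-[.629,-.04,.325],axis=-1)<.022);q=P[m]
print(len(q))
if len(q)>20: print(least_squares(lambda x:np.linalg.norm(q-x,axis=1)-.016,[.629,-.039,.32],loss='soft_l1',f_scale=.002).x)
E
```

```text
[ 0.62964252 -0.03596226  0.39849841] [[-0.003  0.996 -0.086]
 [ 0.002 -0.086 -0.996]
 [-1.    -0.003 -0.002]]
1317
[ 0.63053964 -0.03816916  0.32376866]
```

View pics/w1.png

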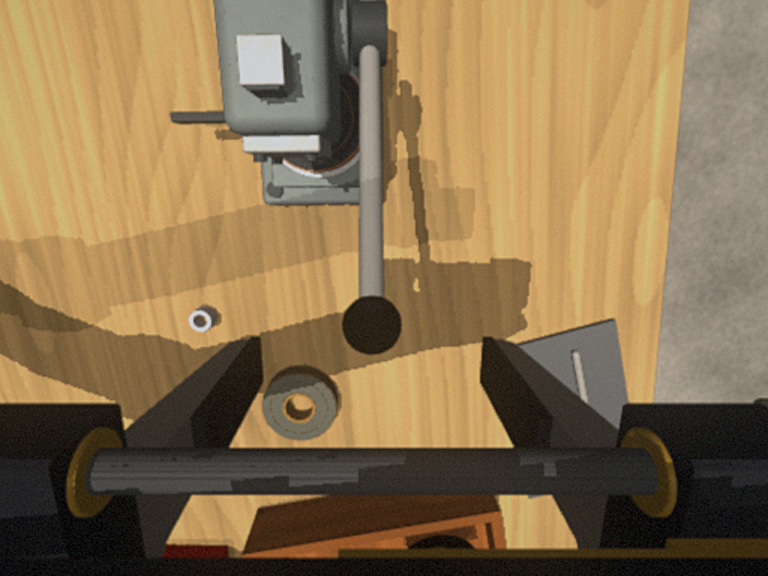

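Ball at (371,325), midway between the fingers, with the bar running straight up the image between them. Descending.

Call:
servo_tool(
  increments=[
    {"grip": 1, "slide": [0, -0.3, -3], "roll": 0},
    {"grip": 1, "slide": [0, -0.3, -6], "roll": 0},
    {"grip": 0, "slide": [0, -0.3, -7.2], "roll": 0},
    {"grip": -0.2, "slide": [0, -0.3, -7.2], "roll": 0},
    {"grip": -0.2, "slide": [0, -0.3, -7.2], "roll": 0},
    {"grip": -0.2, "slide": [0, -0.3, -7.2], "roll": 0},
  ],
)

```text
clock: 2.7
position: [0.6294, -0.0418, 0.3279]
tool_rot: [-0.522, -0.477, 0.522, -0.477]
ft_force: [-0.1, -0.5, 0.6]
grip_width: 0.0538
```

Call:
servo_tool(
  increments=[
    {"grip": -1, "slide": [0, 0, 0], "roll": 0},
    {"grip": -1, "slide": [0, 0, 0], "roll": 0},
    {"grip": -1, "slide": [0, 0, 0], "roll": 0},
  ],
)

```text
clock: 3.08
position: [0.6291, -0.0418, 0.3282]
tool_rot: [-0.521, -0.477, 0.522, -0.477]
ft_force: [-0.9, -0.7, 1.1]
grip_width: 0.0304
```

Run:
```python
from h import *
s=read_state();print(s['position'],s['ft_force'],s['moment'],s['grip_width'],s['q'])
```

```text
[ 0.62914409 -0.04179993  0.32816057] [-0.93397915 -0.68802308  1.14898862] [-0.04288923  0.32548677  0.0515712 ] 0.03039565143664228 [ 0.4196767   0.42757861 -0.5613282   1.51762609  0.23355197  1.26523421
 -0.26116389]
```

```bash
cat >> h.py <<'E'
EX=np.array([np.cos(np.radians(85)),np.sin(np.radians(85)),0]);P0=np.array([.6291,-.0418,.3282]);A0=np.arctan2(.120,.172)
def arc(th):
    return P0+EX*(.172-.2097*np.cos(A0-th))+np.array([0,0,.2097*np.sin(A0-th)-.12])
def theta(p): 
    d=p-P0; return A0-np.arctan2(d[2]+.12,.172-d@EX)
def tang(th): a=A0-th; return -EX*np.sin(a)*1+np.array([0,0,-np.cos(a)])  # direction of motion dth>0
E
python3 - <<'E'
from h import *
for th in np.arange(0,1.21,.05):print(th.round(2),((arc(th)-P0)*100).round(2),tang(th).round(2))
E
```

```text
0.0 [ 0.  0. -0.] [-0.05 -0.57 -0.82]
0.05 [-0.05 -0.57 -0.88] [-0.05 -0.53 -0.85]
0.1 [-0.1  -1.11 -1.78] [-0.04 -0.49 -0.87]
0.15 [-0.14 -1.59 -2.71] [-0.04 -0.44 -0.9 ]
0.2 [-0.18 -2.03 -3.66] [-0.03 -0.4  -0.92]
0.25 [-0.21 -2.42 -4.63] [-0.03 -0.35 -0.94]
0.3 [-0.24 -2.77 -5.62] [-0.03 -0.3  -0.95]
0.35 [-0.27 -3.06 -6.63] [-0.02 -0.26 -0.97]
0.4 [-0.29 -3.3  -7.65] [-0.02 -0.21 -0.98]
0.45 [-0.31 -3.49 -8.68] [-0.01 -0.16 -0.99]
0.5 [-0.32 -3.63 -9.72] [-0.01 -0.11 -0.99]
0.55 [ -0.33  -3.72 -10.76] [-0.01 -0.06 -1.  ]
0.6 [ -0.33  -3.75 -11.81] [-0.   -0.01 -1.  ]
0.65 [ -0.33  -3.74 -12.86] [ 0.    0.04 -1.  ]
0.7 [ -0.32  -3.67 -13.9 ] [ 0.01  0.09 -1.  ]
0.75 [ -0.31  -3.55 -14.94] [ 0.01  0.14 -0.99]
0.8 [ -0.3   -3.38 -15.98] [ 0.02  0.19 -0.98]
0.85 [ -0.28  -3.15 -17.  ] [ 0.02  0.24 -0.97]
0.9 [ -0.25  -2.88 -18.01] [ 0.02  0.29 -0.96]
0.95 [ -0.22  -2.55 -19.01] [ 0.03  0.33 -0.94]
1.0 [ -0.19  -2.18 -19.99] [ 0.03  0.38 -0.92]
1.05 [ -0.15  -1.76 -20.95] [ 0.04  0.43 -0.9 ]
1.1 [ -0.11  -1.29 -21.88] [ 0.04  0.47 -0.88]
1.15 [ -0.07  -0.77 -22.8 ] [ 0.04  0.51 -0.86]
1.2 [-2.000e-02 -2.100e-01 -2.368e+01] [ 0.05  0.55 -0.83]
```

Call:
servo_tool(
  increments=[
    {"grip": -1, "slide": [-0.05, -0.57, -0.88], "roll": 0},
    {"grip": -1, "slide": [-0.1, -1.1, -1.8], "roll": 0},
    {"grip": -1, "slide": [-0.14, -1.6, -2.7], "roll": 0},
    {"grip": -1, "slide": [-0.18, -2.03, -3.66], "roll": 0},
  ],
)

```text
clock: 3.58
position: [0.6276, -0.0626, 0.2908]
tool_rot: [-0.522, -0.477, 0.522, -0.477]
ft_force: [1.1, 0.0, 2.3]
grip_width: 0.0303
```

Call:
servo_tool(
  increments=[
    {"grip": -1, "slide": [-0.05, -0.35, -0.9], "roll": 0},
    {"grip": -1, "slide": [-0.08, -0.69, -1.88], "roll": 0},
    {"grip": -1, "slide": [-0.1, -0.98, -2.9], "roll": 0},
    {"grip": -1, "slide": [-0.12, -1.22, -3.9], "roll": 0},
    {"grip": -1, "slide": [-0.14, -1.41, -4.94], "roll": 0},
    {"grip": -1, "slide": [-0.15, -1.55, -5.98], "roll": 0},
    {"grip": -1, "slide": [-0.16, -1.65, -7.0], "roll": 0},
    {"grip": -1, "slide": [-0.17, -1.67, -8.07], "roll": 0},
  ],
)

```text
clock: 4.58
position: [0.6263, -0.0798, 0.2098]
tool_rot: [-0.522, -0.477, 0.522, -0.477]
ft_force: [2.3, -2.3, 5.7]
grip_width: 0.0307
```

Run:
```python
from h import *
s=read_state();th=theta(s['position']);print(th,s['position']-arc(th),s['position'],s['ft_force'],-s['ft_force']@tang(th))
c=camera('scene');save('s2',c['img'][80:300,150:450],2.5)
```

```text
0.6013472089381338 [ 4.48805100e-04 -4.21738118e-04  2.97818996e-06] [ 0.62626359 -0.0797719   0.20984203] [ 2.33930792 -2.345051    5.67124023] 5.654401004095257
```

View pics/s2.png

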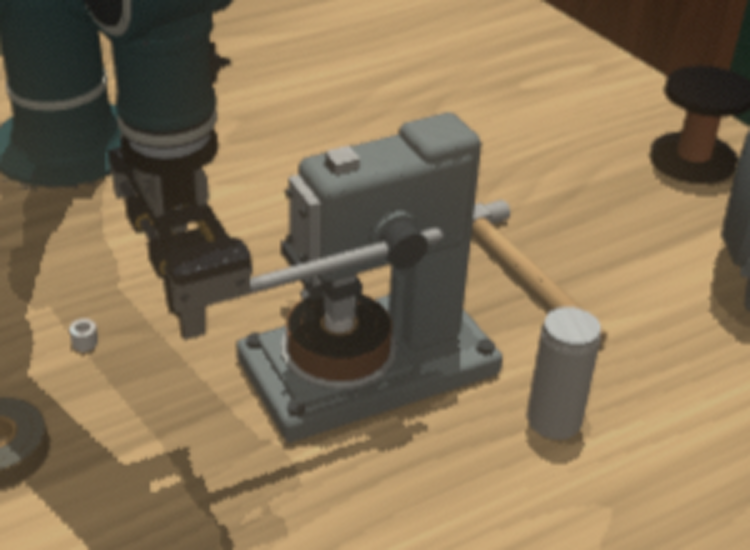

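Handle about level, ball still held, and the ram has come down. Continuing in small steps.

Call:
servo_tool(
  increments=[
    {"grip": -1, "slide": [0, 0.05, -0.8], "roll": 0},
    {"grip": -1, "slide": [0, 0.1, -1.6], "roll": 0},
    {"grip": -1, "slide": [0, 0.1, -1.7], "roll": 0},
  ],
)

```text
clock: 5.0
position: [0.6263, -0.0791, 0.1908]
tool_rot: [-0.522, -0.477, 0.522, -0.477]
ft_force: [2.3, -3.2, 3.5]
grip_width: 0.0305
```

Call:
servo_tool(
  increments=[
    {"grip": -1, "slide": [0, 0.03, -0.3], "roll": 0},
    {"grip": -1, "slide": [0, 0.05, -0.5], "roll": 0},
    {"grip": -1, "slide": [0, 0.05, -0.5], "roll": 0},
  ],
)

```text
clock: 5.38
position: [0.6263, -0.0786, 0.1856]
tool_rot: [-0.522, -0.477, 0.522, -0.477]
ft_force: [2.0, -2.3, 2.5]
grip_width: 0.0303
```

Call:
servo_tool(
  increments=[
    {"grip": -1, "slide": [0, 0.03, -0.3], "roll": 0},
    {"grip": -1, "slide": [0, 0.06, -0.5], "roll": 0},
    {"grip": -1, "slide": [0, 0.06, -0.5], "roll": 0},
  ],
)

```text
clock: 5.75
position: [0.6264, -0.078, 0.1803]
tool_rot: [-0.522, -0.477, 0.522, -0.477]
ft_force: [2.5, -2.6, 1.2]
grip_width: 0.0305
```

Call:
servo_tool(
  increments=[
    {"grip": -1, "slide": [0, 0.04, -0.3], "roll": 0},
    {"grip": -1, "slide": [0, 0.07, -0.5], "roll": 0},
    {"grip": -1, "slide": [0, 0.07, -0.5], "roll": 0},
  ],
)

```text
clock: 6.12
position: [0.6264, -0.0773, 0.175]
tool_rot: [0.522, 0.477, -0.522, 0.477]
ft_force: [3.1, -2.8, 0.5]
grip_width: 0.0303
```

Call:
servo_tool(
  increments=[
    {"grip": -1, "slide": [0.05, 0.03, -0.3], "roll": 0},
    {"grip": -1, "slide": [0.1, 0.06, -0.5], "roll": 0},
    {"grip": -1, "slide": [0.1, 0.06, -0.5], "roll": 0},
  ],
)

```text
clock: 6.5
position: [0.6266, -0.0764, 0.1692]
tool_rot: [-0.521, -0.478, 0.522, -0.476]
ft_force: [0.1, -1.2, 2.4]
grip_width: 0.0304
```

Run:
```python
from h import *
s=read_state();th=theta(s['position']);print(th,s['position']-arc(th),s['position'],s['ft_force'],-s['ft_force']@tang(th))
c=camera('scene');save('s3',c['img'][80:300,150:450],2.5)
```

```text
0.7955192309975992 [ 0.00044842 -0.00061084 -0.00010736] [ 0.62657909 -0.07635044  0.16923963] [ 0.14968833 -1.24452392  2.36614421] 2.5524662017491178
```

View pics/s3.png

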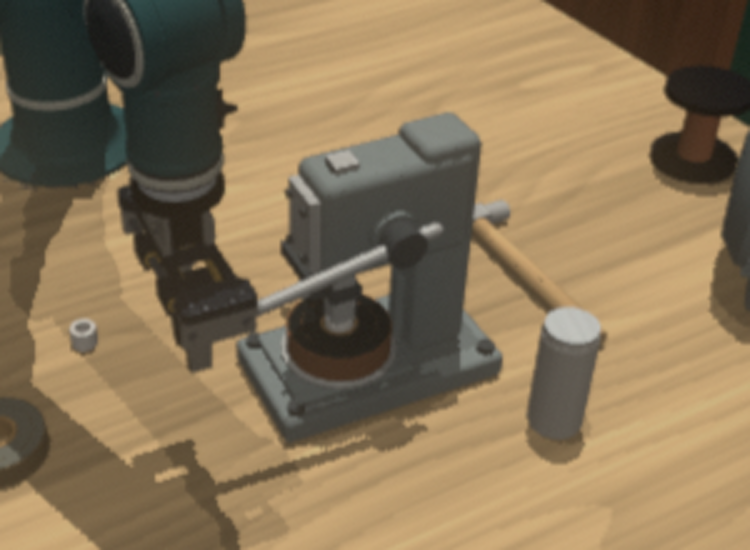

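Handle below level, still held. Continuing.

Call:
servo_tool(
  increments=[
    {"grip": -1, "slide": [0.02, 0.06, -0.3], "roll": 0},
    {"grip": -1, "slide": [0.02, 0.12, -0.5], "roll": 0},
    {"grip": -1, "slide": [0.02, 0.12, -0.5], "roll": 0},
  ],
)

```text
clock: 6.92
position: [0.6267, -0.0752, 0.1639]
tool_rot: [-0.521, -0.478, 0.522, -0.476]
ft_force: [-1.1, -1.8, 0.7]
grip_width: 0.0302
```

Call:
servo_tool(
  increments=[
    {"grip": -1, "slide": [0.02, 0.06, -0.3], "roll": 0},
    {"grip": -1, "slide": [0.02, 0.12, -0.5], "roll": 0},
    {"grip": -1, "slide": [0.02, 0.12, -0.5], "roll": 0},
  ],
)

```text
clock: 7.3
position: [0.6268, -0.0741, 0.1585]
tool_rot: [-0.521, -0.478, 0.523, -0.476]
ft_force: [-0.7, -3.0, 1.6]
grip_width: 0.0302
```

Call:
servo_tool(
  increments=[
    {"grip": -1, "slide": [0.01, 0.05, -0.3], "roll": 0},
    {"grip": -1, "slide": [0.01, 0.1, -0.5], "roll": 0},
    {"grip": -1, "slide": [0.01, 0.1, -0.5], "roll": 0},
  ],
)

```text
clock: 7.68
position: [0.6268, -0.0727, 0.1532]
tool_rot: [-0.521, -0.478, 0.522, -0.476]
ft_force: [-0.8, -1.7, 1.4]
grip_width: 0.0307
```

Call:
servo_tool(
  increments=[
    {"grip": -1, "slide": [0.01, 0.08, -0.3], "roll": 0},
    {"grip": -1, "slide": [0.01, 0.13, -0.5], "roll": 0},
    {"grip": -1, "slide": [0.01, 0.13, -0.5], "roll": 0},
  ],
)

```text
clock: 8.05
position: [0.627, -0.0713, 0.1478]
tool_rot: [-0.521, -0.478, 0.522, -0.476]
ft_force: [-0.6, -0.3, 1.8]
grip_width: 0.0304
```

θ≈0.90.

Call:
servo_tool(
  increments=[
    {"grip": -1, "slide": [0.01, 0.09, -0.3], "roll": 0},
    {"grip": -1, "slide": [0.01, 0.16, -0.5], "roll": 0},
    {"grip": -1, "slide": [0.01, 0.16, -0.5], "roll": 0},
  ],
)

```text
clock: 8.43
position: [0.6271, -0.0697, 0.1427]
tool_rot: [-0.521, -0.478, 0.522, -0.476]
ft_force: [-1.3, -1.4, 3.7]
grip_width: 0.0305
```

Call:
servo_tool(
  increments=[
    {"grip": -1, "slide": [0.01, 0.1, -0.3], "roll": 0},
    {"grip": -1, "slide": [0.01, 0.17, -0.5], "roll": 0},
    {"grip": -1, "slide": [0.01, 0.17, -0.5], "roll": 0},
  ],
)

```text
clock: 8.8
position: [0.6273, -0.0685, 0.1389]
tool_rot: [-0.521, -0.478, 0.523, -0.477]
ft_force: [-3.5, -2.8, 11.8]
grip_width: 0.0306
```

Run:
```python
from h import *
s=read_state();th=theta(s['position']);print(th,s['position']-arc(th),s['position'],s['ft_force'],-s['ft_force']@tang(th))
```

```text
0.9444727425886659 [ 0.00042168 -0.00077419 -0.00025595] [ 0.62725375 -0.06849668  0.13893991] [-3.50249639 -2.7745117  11.77291881] 12.127228480813828
```

Call:
servo_tool(
  increments=[
    {"grip": -1, "slide": [0, 0, 0], "roll": 0},
  ],
)

```text
clock: 8.93
position: [0.6272, -0.0688, 0.1399]
tool_rot: [-0.521, -0.477, 0.523, -0.477]
ft_force: [-4.2, -2.3, 8.1]
grip_width: 0.0302
```

Call:
servo_tool(
  increments=[
    {"grip": -1, "slide": [-0.02, 0.05, -0.15], "roll": 0},
    {"grip": -1, "slide": [-0.03, 0.09, -0.28], "roll": 0},
    {"grip": -1, "slide": [-0.03, 0.09, -0.28], "roll": 0},
  ],
)

```text
clock: 9.3
position: [0.6273, -0.0684, 0.1387]
tool_rot: [-0.521, -0.477, 0.523, -0.477]
ft_force: [-5.4, -2.4, 14.4]
grip_width: 0.0304
```

```bash
cat > st.py <<'E'
from h import *
s=read_state();th=theta(s['position']);print(th,s['position']-arc(th),s['position'],s['ft_force'],-s['ft_force']@tang(th))
E
python3 st.py
```

```text
0.9455454044380791 [ 0.00041371 -0.00073977 -0.00024509] [ 0.62725225 -0.06838841  0.1387384 ] [-5.36224055 -2.40991308 14.37378848] 14.514893247203382
```

Call:
servo_tool(
  increments=[
    {"grip": -1, "slide": [0, 0.07, -0.2], "roll": 0},
    {"grip": -1, "slide": [0, 0.07, -0.2], "roll": 0},
  ],
)

```text
clock: 9.55
position: [0.6273, -0.0684, 0.1386]
tool_rot: [-0.521, -0.476, 0.523, -0.478]
ft_force: [-5.7, -3.4, 15.4]
grip_width: 0.0304
```

```bash
python3 st.py
```

```text
0.9463481154264591 [ 0.00044173 -0.00081511 -0.00027117] [ 0.62728512 -0.06840834  0.13855344] [-5.74451216 -3.44501258 15.41664347] 15.849547909680187
```

Firm seat: 4 N free, then 12, 14.5 and 15.8 N. Releasing.

Call:
servo_tool(
  increments=[
    {"grip": 0.5, "slide": [0, 0, 0], "roll": 0},
    {"grip": 0.7, "slide": [0, 0, 0], "roll": 0},
    {"grip": 0.7, "slide": [0, 0, 0], "roll": 0},
  ],
)

```text
clock: 9.93
position: [0.6271, -0.0679, 0.1379]
tool_rot: [-0.521, -0.477, 0.523, -0.477]
ft_force: [-1.1, -1.1, -0.4]
grip_width: 0.0581
```

Run:
```python
from h import *
s=read_state();print(s['position'],s['ft_force'],s['grip_width'],s['q'])
c=camera('wrist');save('w2',c['img'],1.5)
P=wcloud(c,s)
from scipy.optimize import least_squares
b=arc(.946)-P0+[.63,-.039,.3242];print(b)
m=(c['z_map']>0)&(np.linalg.norm(P-b,axis=-1)<.022);q=P[m]
print(len(q),least_squares(lambda x:np.linalg.norm(q-x,axis=1)-.016,b,loss='soft_l1',f_scale=.002).x)
```

```text
[ 0.62708727 -0.06793605  0.13792053] [-1.12017351 -1.14901904 -0.44824638] 0.058145897308224025 [ 0.40698148  0.60663659 -0.48897486  1.70274556  0.34757601  0.92125056
 -0.31129218]
[ 0.62774128 -0.06481727  0.13489351]
1882 [ 0.62827455 -0.06657031  0.14109718]
```

View pics/w2.png

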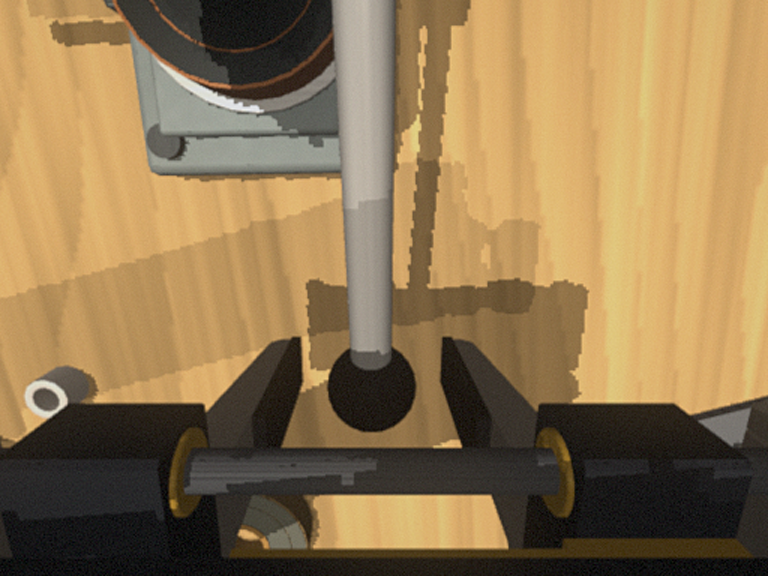

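Ball at (372,388), free between the fingers, handle staying down. Moving up and over towards the stop tab.

Call:
servo_tool(
  increments=[
    {"grip": 0.7, "slide": [0, 0, 5], "roll": 0},
    {"grip": 0.7, "slide": [0, -1, 11], "roll": 0},
    {"grip": 0.7, "slide": [-1, -1, 17], "roll": 0.1},
    {"grip": 0.7, "slide": [-4, -1, 21.5], "roll": 0.28},
    {"grip": 0.7, "slide": [-8, 2, 23], "roll": 0.46},
    {"grip": 0.7, "slide": [-11, 6, 23], "roll": 0.64},
    {"grip": 0.7, "slide": [-14, 10, 23], "roll": 0.82},
    {"grip": 0.7, "slide": [-17, 13, 23], "roll": 1.0},
  ],
)

```text
clock: 10.98
position: [0.4558, 0.0639, 0.3679]
tool_rot: [0.226, 0.669, -0.228, 0.671]
ft_force: [-1.0, -1.5, -0.5]
grip_width: 0.0781
```

Call:
servo_tool(
  increments=[
    {"grip": 0.5, "slide": [0.3, 2, 0], "roll": 0.18},
    {"grip": 0.3, "slide": [0.7, 4, -3], "roll": 0.36},
    {"grip": 0.3, "slide": [0.7, 4.6, -8], "roll": 0.54},
    {"grip": 0.3, "slide": [0.7, 4.6, -14], "roll": 0.57},
    {"grip": 0.3, "slide": [0.7, 4.6, -16], "roll": 0.57},
    {"grip": 0.3, "slide": [0.7, 4.6, -16], "roll": 0.57},
  ],
)

```text
clock: 11.72
position: [0.4617, 0.11, 0.2065]
tool_rot: [0.029, 0.706, -0.03, 0.707]
ft_force: [-0.4, 0.1, -0.5]
grip_width: 0.06
```

Run:
```python
from h import *
s=read_state();print(s['position'],s['ft_force'],s['grip_width'],s['q'],R.from_quat(s['tool_rot']).as_matrix().round(3))
c=camera('wrist');save('w3',c['img'],1.5)
P=wcloud(c,s);np.save('w3.npy',{'P':P,'c':c,'s':s},allow_pickle=True)
ex=EX[:2];ey=np.array([-ex[1],ex[0]]);d=P[...,:2]-[.583,.1];X=d@ex;Y=d@ey;Z=P[...,2]
m=(Y>.08)&(Y<.15)&(abs(X)<.03)&(Z>.06)&(Z<.12)
print('tab',m.sum(),np.percentile(X[m],[5,50,95]),np.percentile(Z[m],[10,50,90,98]),Y[m].max(),P[m].mean(0))
m=(Y>.08)&(Y<.15)&(abs(X)<.03)&(Z>.075)&(Z<.12);print(np.polyfit(P[m][:,0],P[m][:,1],1),P[m].mean(0))
m=(abs(Y-.045)<.02)&(abs(X)<.03)&(Z>.11)&(Z<.16);print('arm',m.sum(),np.percentile(Z[m],[5,50,95]),X[m].mean(),Y[m].max())
```

```text
[0.46174229 0.10995011 0.20646428] [-0.42957957  0.09563376 -0.54948289] 0.05995729909665946 [ 0.44885571  0.348347   -0.88492712  2.0061117   0.33550182  0.93747808
  0.87919098] [[ 0.     0.082  0.997]
 [-0.001  0.997 -0.082]
 [-1.    -0.001  0.   ]]
tab 632 [-4.30391066e-03  6.38322783e-05  4.42029212e-03] [0.08176767 0.08297323 0.08380394 0.08430669] 0.1420573121857101 [0.47072137 0.10988578 0.08259368]
[-0.08023617  0.14766031] [0.47132697 0.10984284 0.08284036]
arm 578 [0.12552896 0.12691614 0.13123809] 0.0007100219123747722 0.0649336899729564
```

View pics/w3.png

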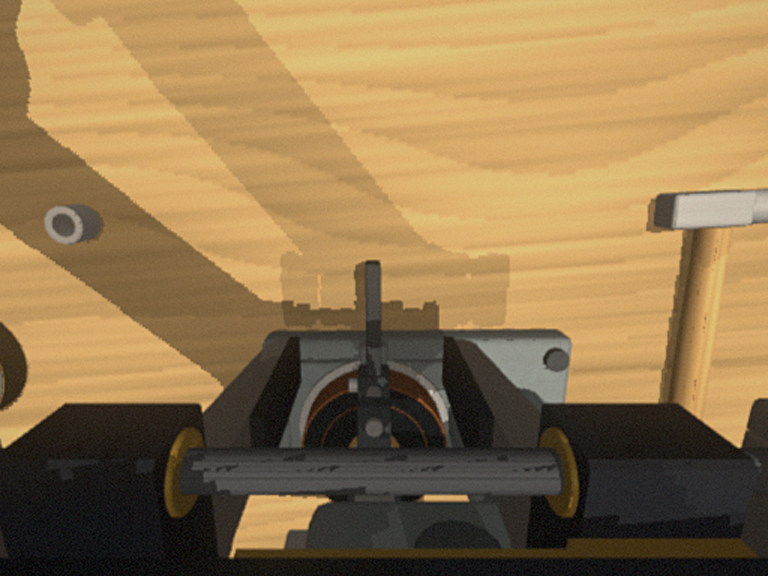

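Tab runs from (373,262) to (373,350), centred between the fingers. Tab top z≈0.083, arm top z≈0.127, so underside ≈0.113 and the lift needed is about 26 mm.

Call:
servo_tool(
  increments=[
    {"grip": 0.2, "slide": [0.1, 0.05, -5], "roll": 0},
    {"grip": 0, "slide": [0.2, 0.05, -10], "roll": 0},
    {"grip": -0.3, "slide": [0.2, 0.05, -12.7], "roll": 0},
    {"grip": -0.5, "slide": [0.2, 0.05, -12.9], "roll": 0},
    {"grip": -0.7, "slide": [0.2, 0.05, -12.9], "roll": 0},
  ],
)

```text
clock: 12.4
position: [0.4661, 0.1113, 0.0805]
tool_rot: [0.029, 0.704, -0.029, 0.709]
ft_force: [-0.2, -0.7, -0.5]
grip_width: 0.0184
```

Call:
servo_tool(
  increments=[
    {"grip": -1, "slide": [0, 0, 0], "roll": 0},
    {"grip": -1, "slide": [0, 0, 0], "roll": 0},
    {"grip": -1, "slide": [0, 0, 0], "roll": 0},
    {"grip": -1, "slide": [0, 0, 0], "roll": 0},
  ],
)

```text
clock: 12.9
position: [0.4668, 0.1107, 0.081]
tool_rot: [0.029, 0.704, -0.03, 0.709]
ft_force: [0.6, -3.1, 5.2]
grip_width: 0.0098
```

Call:
servo_tool(
  increments=[
    {"grip": -1, "slide": [0, 0, 0.4], "roll": 0},
    {"grip": -1, "slide": [0, 0, 0.8], "roll": 0},
    {"grip": -1, "slide": [0, 0, 1.2], "roll": 0},
    {"grip": -1, "slide": [0, 0, 1.5], "roll": 0},
    {"grip": -1, "slide": [0, 0, 1.5], "roll": 0},
  ],
)

```text
clock: 13.52
position: [0.4667, 0.1107, 0.0963]
tool_rot: [0.029, 0.704, -0.03, 0.709]
ft_force: [0.3, -2.2, -1.0]
grip_width: 0.0101
```

```bash
cat > tab.py <<'E'
from h import *
import sys
s=read_state();print(s['position'],s['ft_force'],s['moment'],s['grip_width'])
c=camera('wrist');save(sys.argv[1],c['img'],1.5);P=wcloud(c,s)
ex=EX[:2];ey=np.array([-ex[1],ex[0]]);d=P[...,:2]-[.583,.1];X=d@ex;Y=d@ey;Z=P[...,2]
for a,b in((.09,.11),(.13,.141)):
    m=(Y>a)&(Y<b)&(abs(X)<.006)&(Z>.07)&(Z<.13);print('tab',m.sum(),np.median(Z[m]) if m.any() else 0)
m=(abs(Y-.045)<.02)&(abs(X)<.03)&(Z>.11)&(Z<.16);print('arm',m.sum(),np.percentile(Z[m],[5,50,95]) if m.any() else 0)
c=camera('scene');save(sys.argv[1]+'s',c['img'][80:300,150:450],2.5)
c=camera('top');save(sys.argv[1]+'t',c['img'][150:260,165:315],5)
E
python3 tab.py a1
```

```text
[0.46672579 0.11068261 0.0963266 ] [ 0.26260067 -2.15594458 -0.99739535] [-0.53185722 -0.24513028  0.12720019] 0.010078041165368439
tab 565 0.0977817357293159
tab 390 0.09773220389799595
arm 3 [0.11370848 0.11563639 0.11754715]
```

View pics/a1.png

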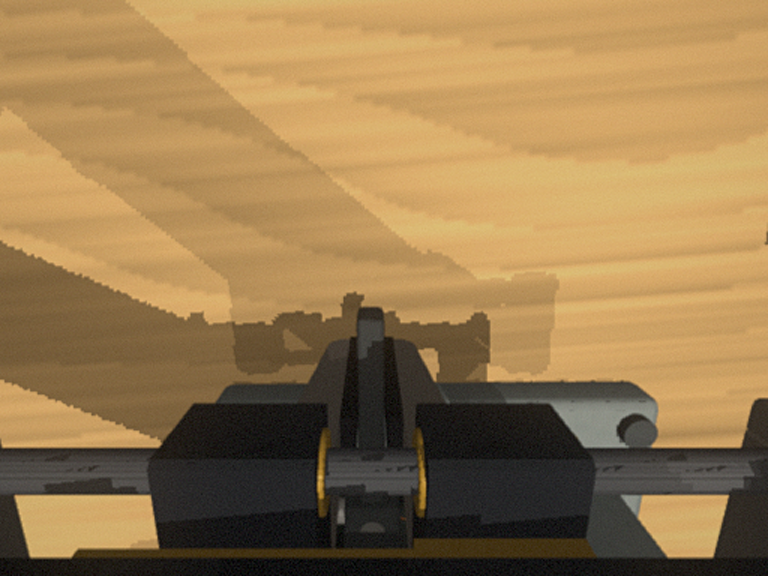

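Pads hold the tab at (370,320). It has risen 15 mm, with about 11 mm left.

Call:
servo_tool(
  increments=[
    {"grip": -1, "slide": [0, 0, 0.3], "roll": 0},
    {"grip": -1, "slide": [0, 0, 0.6], "roll": 0},
    {"grip": -1, "slide": [0, 0, 0.7], "roll": 0},
  ],
)

```text
clock: 14.05
position: [0.4667, 0.1106, 0.1033]
tool_rot: [0.029, 0.704, -0.03, 0.709]
ft_force: [1.5, -2.5, -6.6]
grip_width: 0.0097
```

Call:
servo_tool(
  increments=[
    {"grip": -1, "slide": [0, 0, 0.1], "roll": 0},
  ],
)

```text
clock: 14.18
position: [0.4667, 0.1106, 0.1043]
tool_rot: [0.029, 0.704, -0.03, 0.709]
ft_force: [1.3, -2.4, -6.9]
grip_width: 0.01
```

Call:
servo_tool(
  increments=[
    {"grip": -1, "slide": [0, 0, 0.1], "roll": 0},
  ],
)

```text
clock: 14.3
position: [0.4667, 0.1106, 0.1053]
tool_rot: [0.029, 0.704, -0.03, 0.709]
ft_force: [2.5, -2.3, -6.8]
grip_width: 0.01
```

Call:
servo_tool(
  increments=[
    {"grip": -1, "slide": [0, 0, 0.1], "roll": 0},
  ],
)

```text
clock: 14.42
position: [0.4667, 0.1106, 0.1063]
tool_rot: [0.029, 0.704, -0.03, 0.709]
ft_force: [2.4, -1.4, -6.0]
grip_width: 0.01
```

Call:
servo_tool(
  increments=[
    {"grip": -1, "slide": [0, 0, 0.06], "roll": 0},
  ],
)

```text
clock: 14.55
position: [0.4667, 0.1106, 0.107]
tool_rot: [0.029, 0.704, -0.03, 0.709]
ft_force: [2.3, -2.2, -6.4]
grip_width: 0.0097
```

Call:
servo_tool(
  increments=[
    {"grip": -1, "slide": [0, 0, 0.06], "roll": 0},
  ],
)

```text
clock: 14.68
position: [0.4667, 0.1106, 0.1075]
tool_rot: [0.029, 0.704, -0.03, 0.709]
ft_force: [3.1, -1.3, -11.7]
grip_width: 0.0098
```

Call:
servo_tool(
  increments=[
    {"grip": -1, "slide": [0, 0, 0.04], "roll": 0},
  ],
)

```text
clock: 14.8
position: [0.4667, 0.1106, 0.1076]
tool_rot: [0.029, 0.704, -0.03, 0.709]
ft_force: [4.8, -1.5, -13.3]
grip_width: 0.01
```

```bash
python3 tab.py a2
```

```text
[0.46665376 0.11063233 0.10756053] [  4.75594501  -1.50589755 -13.33463181] [-0.19186402 -1.09809219  0.20832093] 0.009963802233908236
tab 570 0.10871497287963591
tab 380 0.10856482051092477
arm 263 [0.11109978 0.12648941 0.12755257]
```

View pics/a2s.png

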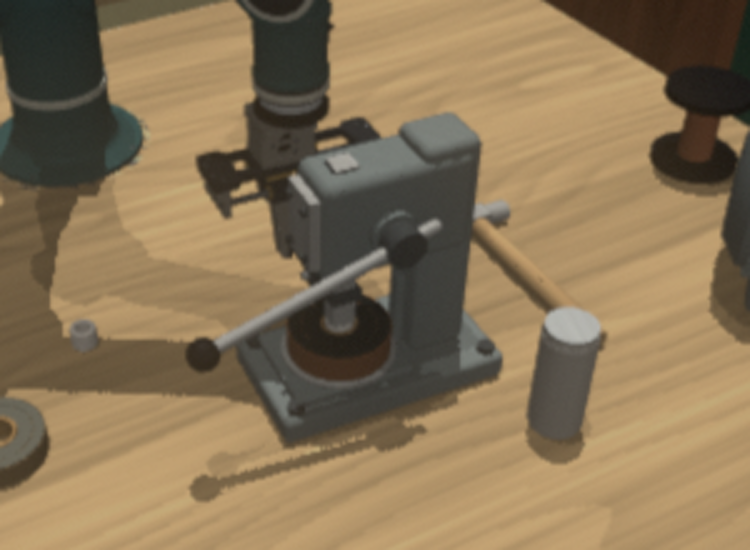

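Contact: force stepped from 6.5 to 13.3 N. Sleeve top ≈0.1127 and arm underside ≈0.1125 agree. Handle at (203,354) is still down. Letting go of the tab.

Call:
servo_tool(
  increments=[
    {"grip": -0.7, "slide": [0, 0, 0], "roll": 0},
    {"grip": -0.3, "slide": [0, 0, 0], "roll": 0},
    {"grip": 0, "slide": [0, 0, 0], "roll": 0},
    {"grip": 0, "slide": [0, 0, 0], "roll": 0},
  ],
)

```text
clock: 15.45
position: [0.4667, 0.1109, 0.1078]
tool_rot: [0.029, 0.704, -0.03, 0.709]
ft_force: [-0.7, -0.1, -0.0]
grip_width: 0.0419
```

Call:
servo_tool(
  increments=[
    {"grip": 0, "slide": [0, 0, 3], "roll": 0},
    {"grip": 0, "slide": [0, 0, 7], "roll": 0},
    {"grip": 0, "slide": [-0.5, 0, 10], "roll": 0},
    {"grip": 0, "slide": [-0.5, 0, 10], "roll": 0},
  ],
)

```text
clock: 15.95
position: [0.4628, 0.1112, 0.2097]
tool_rot: [0.029, 0.702, -0.03, 0.711]
ft_force: [0.8, -0.3, -0.2]
grip_width: 0.0463
```

```bash
python3 tab.py a3
```

```text
[0.46278419 0.11121794 0.20974014] [ 0.7718361  -0.33897626 -0.21735942] [ 0.01591459 -0.16886938 -0.00999062] 0.04631864152242765
tab 223 0.10852314883620845
tab 140 0.1086155445246188
arm 677 [0.12253304 0.12690954 0.13090185]
```

View pics/a3.png

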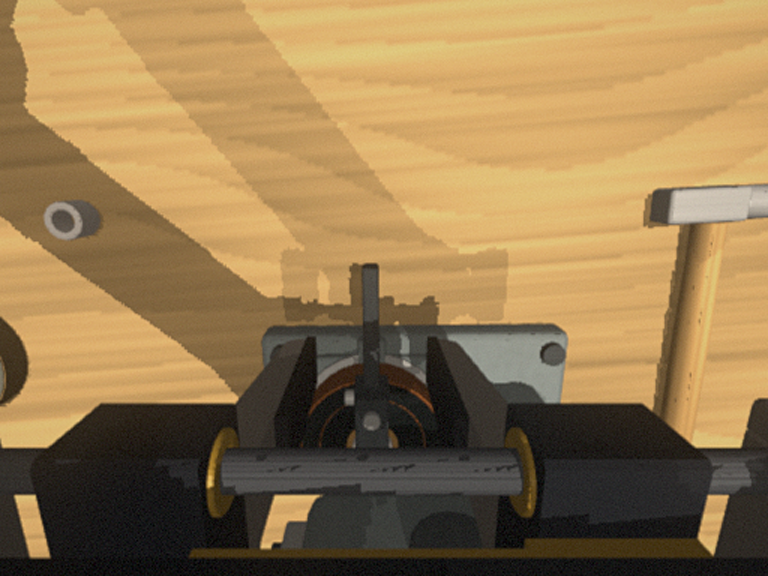

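The stop stays at tab top 0.1086, with the tab at (370,300) free of the fingers. Back to the ball.

Call:
servo_tool(
  increments=[
    {"grip": 0.2, "slide": [0, 0, 5.5], "roll": 0},
    {"grip": 0.3, "slide": [-1, -1, 11], "roll": -0.1},
    {"grip": 0.4, "slide": [-1, -3, 15], "roll": -0.28},
    {"grip": 0.6, "slide": [0, -7, 17], "roll": -0.46},
    {"grip": 0.7, "slide": [2, -11, 17], "roll": -0.64},
    {"grip": 0.7, "slide": [5, -15, 17], "roll": -0.82},
    {"grip": 0.7, "slide": [9, -18, 17], "roll": -1.0},
    {"grip": 0.7, "slide": [13, -18.5, 17], "roll": -1.18},
  ],
)

```text
clock: 17.1
position: [0.5922, -0.0783, 0.3746]
tool_rot: [0.418, 0.568, -0.423, 0.569]
ft_force: [0.2, 0.5, 0.1]
grip_width: 0.0781
```

Call:
servo_tool(
  increments=[
    {"grip": 0.7, "slide": [3, 0.5, 0], "roll": -0.18},
    {"grip": 0.7, "slide": [3.6, 1.1, -3], "roll": -0.36},
    {"grip": 0.7, "slide": [3.6, 1.1, -8], "roll": -0.385},
    {"grip": 0.7, "slide": [3.6, 1.1, -13], "roll": -0.385},
    {"grip": 0.7, "slide": [3.6, 1.1, -16], "roll": -0.385},
    {"grip": 0.7, "slide": [3.6, 1.1, -16], "roll": -0.385},
  ],
)

```text
clock: 17.85
position: [0.626, -0.0673, 0.2103]
tool_rot: [-0.517, -0.479, 0.526, -0.476]
ft_force: [-0.7, 0.6, -0.1]
grip_width: 0.078
```

Run:
```python
from h import *
s=read_state();print(s['position'],s['ft_force'],s['grip_width'],s['q'],R.from_quat(s['tool_rot']).as_matrix().round(3))
c=camera('wrist');save('w4',c['img'],1.5)
P=wcloud(c,s)
from scipy.optimize import least_squares
b=np.array([.628,-.0666,.141])
m=(c['z_map']>0)&(np.linalg.norm(P-b,axis=-1)<.022);q=P[m]
print(len(q),least_squares(lambda x:np.linalg.norm(q-x,axis=1)-.016,b,loss='soft_l1',f_scale=.002).x)
```

```text
[ 0.62601447 -0.0672696   0.210345  ] [-0.72090612  0.60846259 -0.06724431] 0.07799094050381182 [ 0.45989695  0.5405862  -0.56727863  1.64110295  0.32532634  1.06852878
 -0.29305147] [[-0.013  0.996 -0.088]
 [-0.004 -0.088 -0.996]
 [-1.    -0.012  0.005]]
1287 [ 0.62841975 -0.06617184  0.14142399]
```

View pics/w4.png

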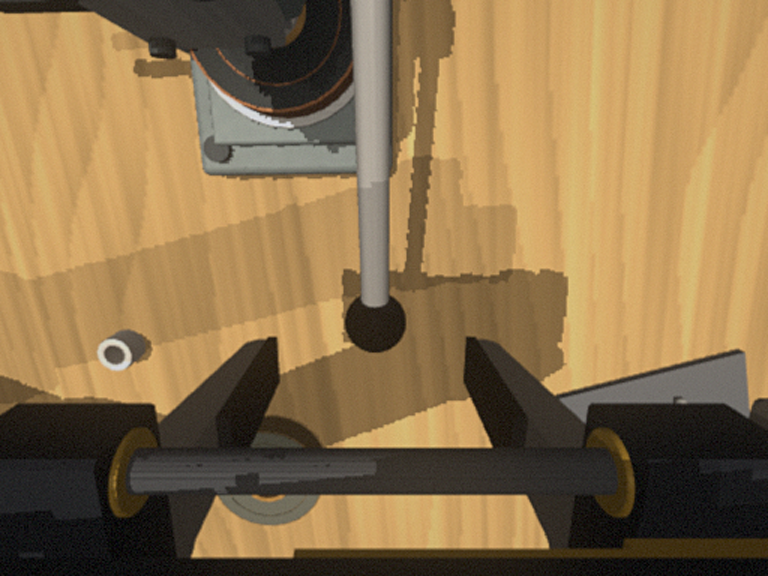

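Ball at (376,322), unmoved and centred. Gripping it.

Call:
servo_tool(
  increments=[
    {"grip": 0.7, "slide": [0.2, 0.1, -3], "roll": 0},
    {"grip": 0.5, "slide": [0.2, 0.1, -6], "roll": 0},
    {"grip": 0, "slide": [0.2, 0.1, -6.6], "roll": 0},
    {"grip": -0.2, "slide": [0.2, 0.1, -6.6], "roll": 0},
    {"grip": -0.2, "slide": [0.2, 0.1, -6.6], "roll": 0},
  ],
)

```text
clock: 18.52
position: [0.6306, -0.0661, 0.1486]
tool_rot: [-0.519, -0.478, 0.524, -0.477]
ft_force: [-0.2, -0.4, 0.0]
grip_width: 0.0406
```

Call:
servo_tool(
  increments=[
    {"grip": -1, "slide": [0, 0, 0], "roll": 0},
    {"grip": -1, "slide": [0, 0, 0], "roll": 0},
    {"grip": -1, "slide": [0, 0, 0], "roll": 0},
  ],
)

```text
clock: 18.9
position: [0.6277, -0.0659, 0.1486]
tool_rot: [-0.517, -0.479, 0.526, -0.476]
ft_force: [-8.1, 0.8, 1.5]
grip_width: 0.0303
```

Run:
```python
from h import *
s=read_state();print(s['position'],s['ft_force'],s['grip_width'])
# ball th from measured ball
th0=theta(np.array([.6284,-.0662,.1414])-np.array([.630,-.039,.3242])+P0);print(th0)
for t in (.9,.85,.8,.75,.7,.65,.6,.5,.4,.3,.2,.1,0,-.03):print(t,((arc(t)-arc(th0))*100).round(2))
```

```text
[ 0.62771246 -0.06586026  0.14864211] [-8.1298811   0.81961653  1.45330444] 0.030288043158364874
0.9145100162998667
0.9 [-0.01 -0.09  0.29]
0.85 [-0.03 -0.36  1.3 ]
0.8 [-0.05 -0.59  2.33]
0.75 [-0.07 -0.76  3.36]
0.7 [-0.08 -0.88  4.4 ]
0.65 [-0.08 -0.95  5.45]
0.6 [-0.08 -0.97  6.5 ]
0.5 [-0.07 -0.84  8.59]
0.4 [-0.04 -0.51 10.66]
0.3 [ 0.    0.02 12.68]
0.2 [ 0.07  0.76 14.65]
0.1 [ 0.15  1.68 16.53]
0 [ 0.24  2.79 18.3 ]
-0.03 [ 0.28  3.16 18.81]
```

Call:
servo_tool(
  increments=[
    {"grip": -1, "slide": [0, -0.25, 0.9], "roll": 0},
    {"grip": -1, "slide": [-0.05, -0.5, 1.9], "roll": 0},
    {"grip": -1, "slide": [-0.06, -0.7, 3.0], "roll": 0},
    {"grip": -1, "slide": [-0.08, -0.87, 4.2], "roll": 0},
    {"grip": -1, "slide": [-0.08, -0.95, 5.4], "roll": 0},
    {"grip": -1, "slide": [-0.08, -0.96, 6.6], "roll": 0},
    {"grip": -1, "slide": [-0.07, -0.91, 7.6], "roll": 0},
    {"grip": -1, "slide": [-0.07, -0.84, 8.59], "roll": 0},
  ],
)

```text
clock: 19.9
position: [0.6269, -0.0741, 0.2351]
tool_rot: [-0.517, -0.479, 0.526, -0.476]
ft_force: [-1.2, 2.4, -4.4]
grip_width: 0.0302
```

```bash
python3 tab.py a4
```

```text
[ 0.62689445 -0.07405649  0.23508939] [-1.24977174  2.37750462 -4.42888912] [0.27535344 0.11560296 0.00739248] 0.030240838569416183
tab 180 0.10183125886115403
tab 116 0.10548886340893754
arm 0 0
```

View pics/a4s.png

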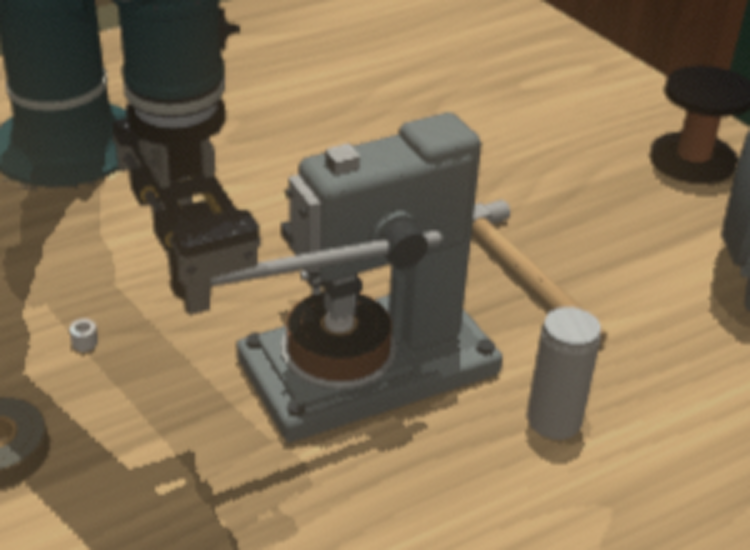

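Handle near level and still held, ram rising. Continuing up.

Call:
servo_tool(
  increments=[
    {"grip": -1, "slide": [0.02, 0.14, 1.04], "roll": 0},
    {"grip": -1, "slide": [0.03, 0.33, 2.07], "roll": 0},
    {"grip": -1, "slide": [0.05, 0.57, 3.1], "roll": 0},
    {"grip": -1, "slide": [0.07, 0.86, 4.09], "roll": 0},
    {"grip": -1, "slide": [0.1, 1.2, 5.1], "roll": 0},
    {"grip": -1, "slide": [0.14, 1.6, 6.06], "roll": 0},
    {"grip": -1, "slide": [0.18, 2.05, 7.0], "roll": 0},
    {"grip": -1, "slide": [0.22, 2.52, 7.94], "roll": 0},
  ],
)

```text
clock: 21.05
position: [0.6288, -0.0485, 0.3153]
tool_rot: [-0.517, -0.479, 0.526, -0.476]
ft_force: [-3.2, 1.4, -6.3]
grip_width: 0.0302
```

Call:
servo_tool(
  increments=[
    {"grip": -1, "slide": [0.02, 0.4, 0.7], "roll": 0},
    {"grip": -1, "slide": [0.05, 0.8, 1.3], "roll": 0},
    {"grip": -1, "slide": [0.07, 1.1, 1.8], "roll": 0},
    {"grip": -1, "slide": [0.07, 1.1, 1.8], "roll": 0},
  ],
)

```text
clock: 21.55
position: [0.6296, -0.0375, 0.3333]
tool_rot: [-0.517, -0.479, 0.526, -0.476]
ft_force: [-1.9, 1.6, -4.9]
grip_width: 0.0301
```

```bash
python3 st.py
```

```text
-0.03181671733697955 [ 0.00020551  0.00041944 -0.0003251 ] [ 0.62964745 -0.03747214  0.33327159] [-1.88377541  1.62550933 -4.94347325] -3.092095561792532
```

Call:
servo_tool(
  increments=[
    {"grip": -1, "slide": [0, 0.2, 0.28], "roll": 0},
    {"grip": -1, "slide": [0, 0.2, 0.28], "roll": 0},
  ],
)

```text
clock: 21.8
position: [0.6295, -0.0373, 0.3335]
tool_rot: [-0.516, -0.479, 0.527, -0.475]
ft_force: [4.4, -2.6, -23.2]
grip_width: 0.0302
```

Call:
servo_tool(
  increments=[
    {"grip": -1, "slide": [0, 0.2, 0.28], "roll": 0},
    {"grip": -1, "slide": [0, 0.2, 0.28], "roll": 0},
  ],
)

```text
clock: 22.05
position: [0.6295, -0.0373, 0.3335]
tool_rot: [-0.516, -0.479, 0.529, -0.475]
ft_force: [6.0, -3.5, -25.7]
grip_width: 0.0303
```

At the upper stop: 25 N and no movement. Letting go and clearing straight up.

Call:
servo_tool(
  increments=[
    {"grip": -1, "slide": [0, 0, 0], "roll": 0},
    {"grip": 0.3, "slide": [0, 0, 0], "roll": 0},
    {"grip": 0.7, "slide": [0, 0, 0], "roll": 0},
    {"grip": 0.7, "slide": [0, 0, 0], "roll": 0},
    {"grip": 0.7, "slide": [0, 0, 0], "roll": 0},
  ],
)

```text
clock: 22.68
position: [0.6298, -0.0371, 0.3345]
tool_rot: [-0.516, -0.478, 0.528, -0.475]
ft_force: [-0.5, -0.6, 0.4]
grip_width: 0.0683
```

Call:
servo_tool(
  increments=[
    {"grip": 0.7, "slide": [0, 0, 3], "roll": 0},
    {"grip": 0.7, "slide": [0, -1, 8], "roll": 0},
    {"grip": 0.7, "slide": [-3, -5, 11], "roll": 0},
    {"grip": 0.7, "slide": [-6, -10, 12], "roll": 0},
    {"grip": 0.7, "slide": [-8, -15, 12], "roll": 0},
    {"grip": 0.7, "slide": [-10, -20, 12], "roll": 0},
    {"grip": 0.7, "slide": [-10, -20, 12], "roll": 0},
  ],
)

```text
clock: 23.55
position: [0.5277, -0.2423, 0.4545]
tool_rot: [-0.518, -0.476, 0.531, -0.473]
ft_force: [0.3, 0.2, 0.2]
grip_width: 0.078
```

Run:
```python
from h import *
from scipy.optimize import least_squares
s=read_state();print(s['position'],s['ft_force'],s['qd'].round(3))
ex=EX[:2];ey=np.array([-ex[1],ex[0]])
for n in('scene','top'):
    k=camera(n);save('f_'+n,k['img'][80:300,150:450] if n=='scene' else k['img'][120:270,150:350],2.5 if n=='scene' else 4)
    P=cloud(k);m=(k['z_map']>0)&(np.linalg.norm(P-[.629,-.039,.325],axis=-1)<.024);q=P[m]
    print(n,least_squares(lambda x:np.linalg.norm(q-x,axis=1)-.016,[.629,-.039,.32],loss='soft_l1',f_scale=.002).x)
    d=P[...,:2]-[.583,.1];X=d@ex;Y=d@ey;Z=P[...,2]
    m=(Y>.09)&(Y<.141)&(abs(X+.004)<.008)&(Z>.06)&(Z<.13);print('tab',m.sum(),np.percentile(Z[m],[25,50,75,90]) if m.any() else 0)
    m=(abs(X)<.015)&(abs(Y)<.015)&(Z>.27);print('ram',np.median(Z[m]))
```

```text
[ 0.52774357 -0.2423183   0.45454533] [0.26281061 0.16882938 0.21601246] [-0.055  0.001 -0.073  0.006 -0.035 -0.003 -0.028]
scene [ 0.63039196 -0.03962993  0.32429932]
tab 29 [0.09613384 0.1067636  0.10864372 0.1103893 ]
ram 0.2878487917761479
top [ 0.62843147 -0.03691817  0.32502339]
tab 61 [0.10816419 0.11020251 0.11154882 0.11296183]
ram 0.29371050501009516
```

View pics/f_scene.png

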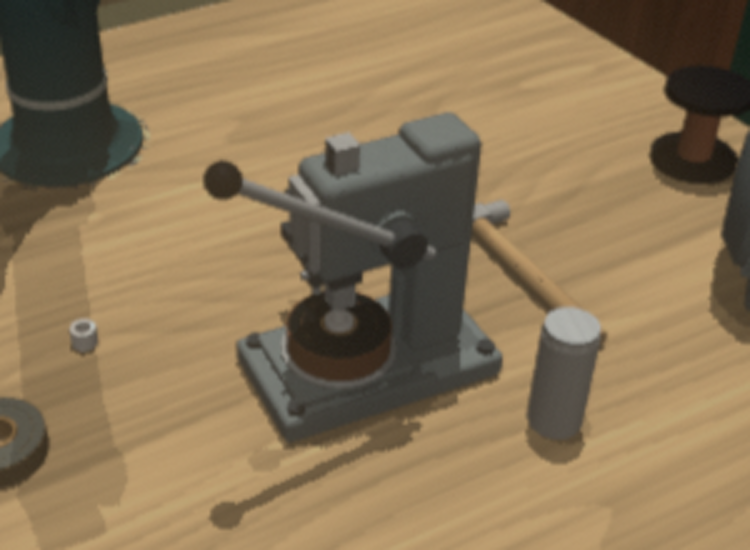

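View pics/f_top.png

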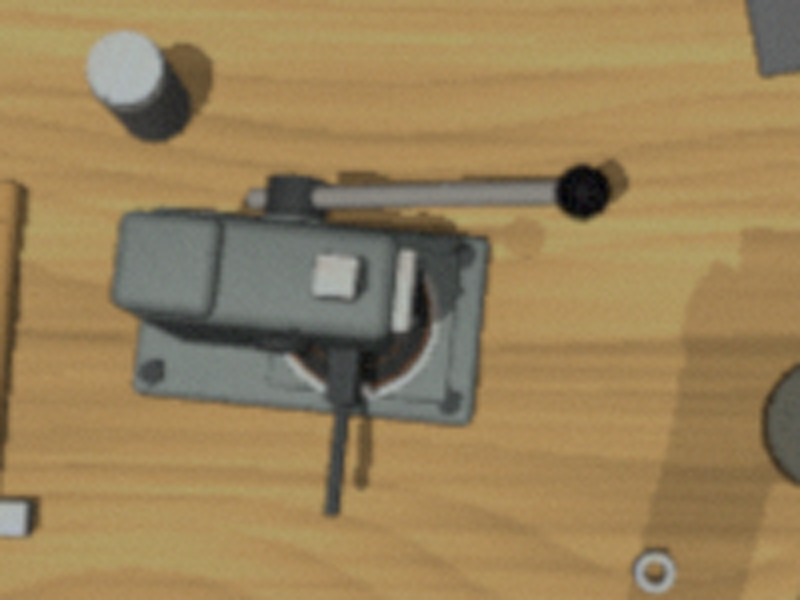

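The handle is back at its upper rest: ball at (222,180) in the scene crop, 0.324 m high as at the start. The bush is down in the roll, the stop is raised, and the robot is clear.

```bash
python3 -c "
from station import *
print(sign_off())"
```

```text
the job is handed in; nothing more can be done
None
```

The job is done in the order asked and handed in at about 24 s of the 72 s allowed.

- **Pressing:** I gripped the ball and brought the handle down its arc. It ran free at a few newtons until the bush bottomed at about 0.93–0.95 rad. I then firmed it up in small steps to 12.1, 14.5 and 15.8 N and let go. The handle stayed down, with the ball springing back to about 0.91 rad.
- **Depth stop:** I raised the stop by its tab until the force stepped from about 6.5 to 13.3 N as it met the side arm. The sleeve top measured about 112.7 mm against 112.5–113 mm for the arm's underside. The stop stayed there after I released it.
- **Handle back up:** I swung it to its upper stop, felt as about 25 N with no movement, then released and backed clear.
- **Last checks:** The ball is back at its starting height (0.324–0.325 m) and the ram top reads 0.294 m in the top view.
- **Checks that disagreed:**
  - The last overhead readings of the tab's height were noisy, at 107–110 mm against 108.6 mm from the closer wrist view.
  - The scene camera's last ram-top figure was 0.288 m, probably mixed with pixels from the head.
  - The ball sat about 4–6 mm higher after release than the gripper's position at peak load. Core spring-back or slip in the grip would explain it; I could not tell which.

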